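Loosen the peg rail's bolt with its reversible ratchet

ROBOT

A 6-joint arm with a two-finger parallel gripper is mounted at the origin on the work surface. World frame = base frame: x ahead of the robot, y to its left, z up, the work surface at z = 0. Lengths are in m, angles in rad, forces in N, time in s.
With the tool pointing down it reaches from about 0.3 to 0.825 m from the base axis. Payload 5.4 kg.
Tool frame: the origin (TCP) lies at the very end of the fingers, on their centre line; the grasp point (between the pads) lies 19 mm behind it; z points along the fingers, y is the line along which they close (so a half turn about z gives the same grasp; the last joint's range is limited). The gripper opens to 92 mm and grips with 3 to 60 N. Pads are 20 mm wide; open, the fingers measure 128 mm over their backs; the gripper's body (75 mm by 189 mm) begins 69 mm behind the grasp point.
Start: joints at [0.927, 0.158, 1.597, -0, 1.386, -0.21], TCP at [0.242, 0.522, 0.215] pointing down, gripper open.
Joint ranges: [-2.91, 2.91], [-0.94, 2.29], [0.18, 2.7], [-1.29, 4.43], [0.17, 2.64], [-3, 3]. Speed limits (rad/s): [2.57, 2.57, 3.14, 3.14, 3.14, 3.14].

INTERFACE

Orientations are given as a rotation vector (axis times angle).
In Python, from workcell import bot gives the robot as it stands. Calls block until the motion is done:
- bot.goto(position, orientation): joint-space move of the TCP to a pose.
- bot.line_to(position, rot=None, max_speed=0.15): straight line of the TCP; rot=None keeps the orientation; max_speed is the mean speed in m/s.
- bot.set_joints(angles): joint-space move.
- bot.set_gripper(opening, newtons=None): opening from 0.0 (shut) to 1.0 (fully open); newtons is the grip in N (None keeps the last); returns when the fingers have stopped.
- bot.hold(seconds).
- bot.inverse_kinematics(position, orientation): joint angles nearest the present ones, or None.
- bot.read_camera(name): name is "scene" or "top" or "wrist"; returns a dict with "pixels" (420x560x3 uint8, blue, green, red), "fx", "fy", "cx", "cy" (pixels), "R" (3x3) and "t" (3): a world point X has camera coordinates R X + t. Camera axes: x right, y down, z forward; pixel columns grow to the right and rows downward; lengths in m; the calibration is good to about 2 mm. A picture is of the moment at which its call begins. There is no depth.
A pose or a line that the arm cannot do raises bot.MotionError and nothing moves.
- bot.job_done(): hands the job in; it is judged then, once.
Readings, each from a call of its own:
- bot.current_clock(): time.
- bot.current_joints(): joint angles.
- bot.current_joint_vel(): joint speeds.
- bot.current_effort(): joint torques, N m.
- bot.current_ee_pos(): TCP position.
- bot.current_tool_rot(): TCP orientation.
- bot.current_contact_force(): force on the tool from outside, world axes, zero at the start.
- bot.current_ft_torque(): the same for the moment, N m.
- bot.current_opening(): opening from 0.0 (shut) to 1.0 (fully open).
- bot.current_grip_force(): force on a finger pad.
Only numpy, scipy, OpenCV 4.12 (cv2) and the standard library are available. Lean on these libraries where they do the work, as an engineer would, in place of code of your own. Each camera call takes 0.05 s, during which the arm holds its last target. There are 200 camera calls.

TASK

The rail with the four upright wooden pegs is clamped down by a bolt that has a ratchet spanner standing on it. Flip the little direction lever on top of that ratchet's head over to the loosening side, then swing the ratchet's handle counter-clockwise (seen from above) by about a sixth of a turn so that the bolt turns loose with it, and let go. Leave the ratchet on the other clamp, the one with the flat cork-faced board, alone.

Things in the scene. Friction and masses are not known exactly. Their poses are not given: they have to be found in the camera images.
- peg_tab (a point): Middle of the upright tab (9 x 9 mm, 24 mm tall, 112 to 136 mm above the table) of the dark steel direction lever on the head of the ratchet on the peg rail's clamp. It starts on the tightening side, about 14 mm to the clockwise (+y of peg_grip) side of the handle's centre line; loosening side: 14 mm to the other (-y), counter-clockwise side, where the handle will swing.
- peg_lever (a joint): Turn of that lever about its upright pivot, 32 mm from the tab; the pivot lies 30 mm from the bolt's axis on the handle's centre line, the tab further out. rad: -0.45 tightening stop (start, within 0.05), +0.45 loosening stop. Stays where left; about 1.5 N at the tab moves it. Flip it with the handle still at its starting end, or the ratchet's tooth will not catch.
- peg_grip (a point): Middle of that ratchet's black rubber grip: a level round bar 27 mm thick, 100 mm long, 98 mm above the table. x points along the handle to the bolt's axis, 155 mm away; z up; y to its clockwise side. Bare neck 16 mm thick, head 62 mm wide, head top at 110 mm. Starts within 0.05 rad of its clockwise stop, swings 1.7 rad counter-clockwise (to -y); can be pushed with shut fingers.
- peg_bolt (a joint): Turn of the bolt under that ratchet, rad: 0 tight (start), growing as it is loosened counter-clockwise. With the lever on the loosening side the handle takes it along after 0.05 to 0.2 rad of play (4 to 5 N at the grip); on the tightening side the handle swings without it (2 N at the grip; it stays put while the lever is flipped).
- board_tab (a point): Tab of the direction lever (same make and size) of the other ratchet, on the clamp that holds the flat cork-faced board: to be left alone.

How it is judged:
By the outcome, as a careful person would: the job done as asked, in the order asked, and still so for the second after the job is handed in, with the robot touching nothing.
It also fails if it takes over 48 s, if anything falls off the work surface, if the arm or the gripper's body presses on something with over 40 N, if the wrist force passes 120 N, or if a joint passes its speed limit or range.

## Working session

There is one attempt and no reset: what is moved stays moved. The work goes in short steps, each a Python script; the robot and the scene stay as the last script left them, time stands still between calls to the robot, and variables do not carry over. Pictures are saved under pics/ and viewed, at most 10 in all, crops included, and the job is handed in when it is done.

```bash
mkdir -p pics; python3 - <<'E'
from workcell import bot
import cv2,numpy as np
for n in("scene","top"):
    c=bot.read_camera(n);cv2.imwrite(f"pics/{n}0.png",c["pixels"]);print(n,c["fx"],c["fy"],c["cx"],c["cy"],np.round(c["R"],3).tolist(),np.round(c["t"],3).tolist())
print(bot.current_clock(),bot.current_tool_rot())
E
```

```text
scene 417.7145089678944 417.7145089678944 276.8389685031065 211.92277500612477 [[-0.083, 0.997, 0.001], [0.778, 0.065, -0.625], [-0.623, -0.051, -0.781]] [0.037, -0.367, 1.243]
top 475.82572202993805 475.82572202993805 278.30448576793924 199.87516659691227 [[0.012, -1.0, 0.011], [-0.997, -0.013, -0.071], [0.071, -0.011, -0.997]] [0.026, 0.546, 0.857]
0.1 [-6.75939390e-01 -3.06728052e+00  2.40927240e-03]
```

View pics/top0.png

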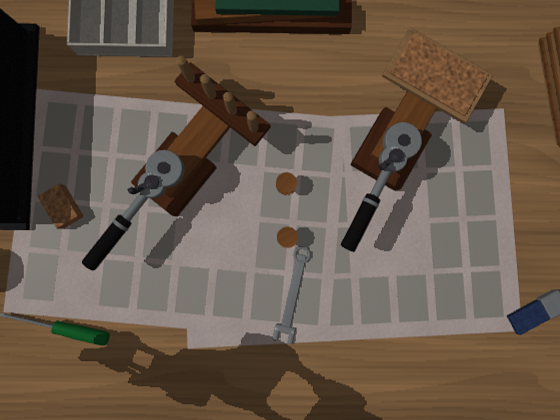

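View pics/scene0.png

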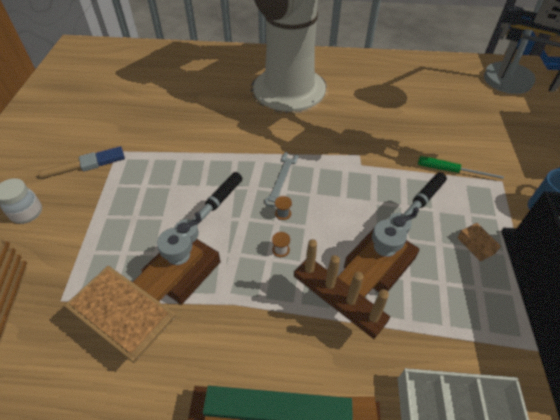

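The peg rail's ratchet is the left one in the top view: head about (164,168), grip about (107,243), and the lever tab near (133,188), left of the handle. In the scene view it's the right one, with its grip at about (430,190). I'll zoom in and compute the positions.

```bash
cat > h.py <<'E'
from workcell import bot
import cv2,numpy as np
def ray(c,u,v,z):
    R=np.array(c["R"]);t=np.array(c["t"]);o=-R.T@t
    d=R.T@np.array([(u-c["cx"])/c["fx"],(v-c["cy"])/c["fy"],1]);return o+d*(z-o[2])/d[2]
def proj(c,X):
    p=np.array(c["R"])@np.array(X)+np.array(c["t"]);return np.array([c["cx"]+c["fx"]*p[0]/p[2],c["cy"]+c["fy"]*p[1]/p[2]])
E
python3 - <<'E'
from h import *
a=bot.read_camera("top");b=bot.read_camera("scene")
for c,(x0,y0,x1,y1) in((a,(70,140,200,280)),(b,(360,160,460,270))):
    p=c["pixels"][y0:y1,x0:x1]
    m=(p.max(2)<45).astype(np.uint8)
    n,l,s,ce=cv2.connectedComponentsWithStats(m)
    for i in range(1,n):
        if s[i,4]>150:
            pts=np.argwhere(l==i)[:,::-1].astype(np.float32)+[x0,y0]
            r=cv2.minAreaRect(pts.astype(np.float32));print(s[i],ce[i]+[x0,y0],r,ray(c,*r[0],.098))
A=a["pixels"][140:230,100:200];B=b["pixels"][190:260,350:440]
cv2.imwrite("pics/crop1.png",np.hstack([cv2.resize(A,(400,400*90//100),interpolation=2),cv2.resize(B,(400,360),interpolation=2)]))
E
```

```text
[ 95  22  35  54 820] [184.54390244 191.8195122 ] ((185.8658447265625, 188.79269409179688), (20.14641571044922, 58.2528190612793), 38.65980911254883) [0.55693638 0.18884126 0.098     ]
[ 12  83  44  47 786] [102.60814249 246.69592875] ((102.99038696289062, 246.1173858642578), (15.615579605102539, 52.596405029296875), 38.36748504638672) [0.45975587 0.32342016 0.098     ]
[ 61  13  25  25 267] [433.64419476 184.5093633 ] ((433.9641418457031, 184.3177032470703), (10.331789016723633, 27.427555084228516), 41.987213134765625) [0.44952014 0.32827266 0.098     ]
```

View pics/crop1.png

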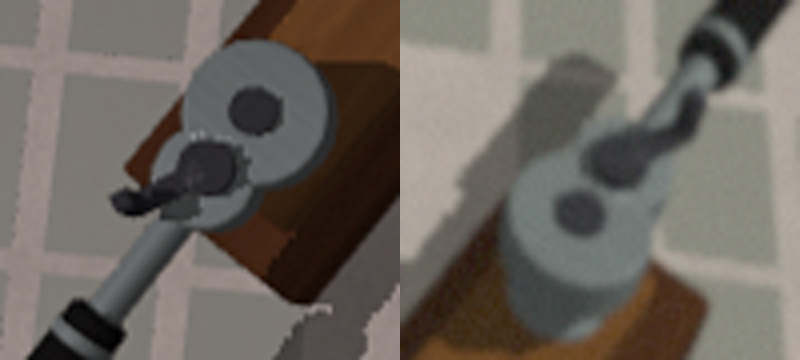

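Crop 1, left (top camera): bolt dot at (164,167.8), pivot at (152.5,181.8), and the tab on the clockwise side at about (132,190.5). Right (scene camera): bolt dot at about (390.5,231.4), tab at about (415.3,209.4). Next I'll turn these into world points and compare them with the geometry model.

```bash
python3 - <<'E'
from h import *
a=bot.read_camera("top");b=bot.read_camera("scene")
B=ray(a,164,167.8,.111);print("bolt",B,ray(b,390.5,231.4,.111))
print("pivot",ray(a,152.5,181.8,.115)); print("tabtop",ray(a,132,190.5,.136),ray(b,415.3,209.4,.136))
p=a["pixels"][200:280,70:140];m=(p.max(2)<45).astype(np.uint8)
pts=np.argwhere(m)[:,::-1]+[70,200]
g=ray(a,*pts.mean(0),.1);print("grip c",g,np.linalg.norm(g-B))
d=(g-B)[:2];d/=np.linalg.norm(d);ang=np.arctan2(d[1],d[0]);print("handle ang",ang)
for s in(-.45,.45):
    th=ang+s;P=B[:2]+.03*d+.032*np.array([np.cos(th),np.sin(th)]);print(s,P,proj(a,[*P,.136]),proj(b,[*P,.136]))
P=B[:2]+.155*d;print("grip",P)
E
```

```text
bolt [0.59007554 0.223375   0.111     ] [0.58920778 0.22399565 0.111     ]
pivot [0.56616515 0.24057759 0.115     ]
tabtop [0.54959368 0.2673395  0.136     ] [0.55298771 0.26755957 0.136     ]
grip c [0.46400564 0.31950968 0.1       ] 0.158922929320767
handle ang 2.4901074331110715
-0.45 [0.55174732 0.27010621] [130.30296388 189.13021946] [416.60155469 208.97393739]
0.45 [0.53486737 0.24797004] [143.90331717 199.88197653] [403.62646974 201.31749719]
grip [0.46682201 0.31736206]
```

```bash
python3 - <<'E'
from h import *
a=bot.read_camera("top");b=bot.read_camera("scene")
for z in(0,.1,.2,.3):print(z,[ray(a,u,v,z)[:2].round(3).tolist() for u,v in((38,25),(28,228))],[ray(b,u,v,z)[:2].round(3).tolist() for u,v in((503,233),(548,197))])
cv2.imwrite("pics/boxes.png",np.hstack([cv2.resize(a["pixels"][0:260,0:130],(280,560)),cv2.resize(b["pixels"][170:420,460:560],(224,560))]))
c=np.array([.606,.795]);n0=np.array([-.606,-.795,0])
from scipy.spatial.transform import Rotation as Ro
for s in(1,-1):
  for al in np.arange(2.49,3.7,.3):
    n=s*np.array([-np.sin(al),np.cos(al),0]);z=np.array([0,0,-1.]);rv=Ro.from_matrix(np.c_[np.cross(n,z),n,z]).as_rotvec()
    cc=np.array([np.sin(al),-np.cos(al)]);P=np.array([.5897,.2237])+.155*np.array([np.cos(al),np.sin(al)])+.03*cc
    q=bot.inverse_kinematics([*P,.08],rv);print(s,al,None if q is None else np.round(q,2))
E
```

```text
0 [[0.878, 0.498], [0.489, 0.498]] [[0.489, 0.499], [0.374, 0.631]]
0.1 [[0.834, 0.447], [0.488, 0.447]] [[0.567, 0.439], [0.467, 0.552]]
0.2 [[0.79, 0.396], [0.488, 0.396]] [[0.644, 0.378], [0.56, 0.474]]
0.3 [[0.746, 0.345], [0.487, 0.345]] [[0.722, 0.317], [0.653, 0.395]]
1 2.49 [ 0.41  0.34  1.66 -0.    1.14  2.63]
1 2.79 [ 0.37  0.23  1.79 -0.    1.12  2.29]
1 3.09 [ 0.3   0.14  1.9  -0.    1.1   1.92]
1 3.3899999999999997 [ 0.21  0.07  1.97 -0.    1.09  1.53]
1 3.6899999999999995 [ 0.11  0.05  2.   -0.    1.09  1.13]
-1 2.49 [ 0.41  0.34  1.66 -0.    1.14 -0.51]
-1 2.79 [ 0.37  0.23  1.79 -0.    1.12 -0.85]
-1 3.09 [ 0.3   0.14  1.9  -0.    1.1  -1.22]
-1 3.3899999999999997 [ 0.21  0.07  1.97 -0.    1.09 -1.61]
-1 3.6899999999999995 [ 0.11  0.05  2.   -0.    1.09 -2.01]
```

View pics/boxes.png

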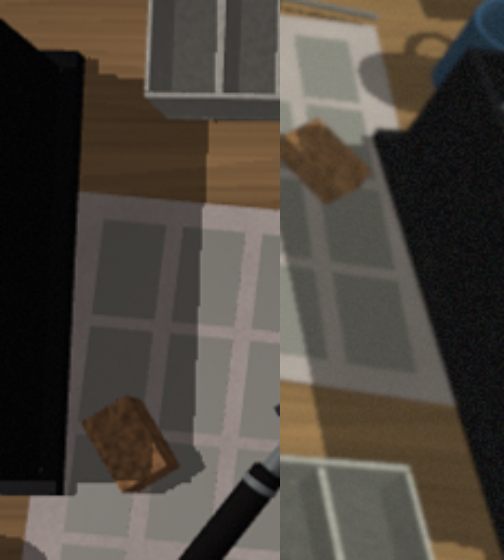

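Pic: the black case's foot is at y≈0.498, x>0.489, so y<0.47 is clear. I'll shut the gripper and flip the lever in small steps, watching the force.

```bash
cat >> h.py <<'E'
from scipy.spatial.transform import Rotation as Ro
BOLT=np.array([.5897,.2237]);A0=2.49
def pose(al,r,lat,z):
    "al handle angle, r from bolt along handle, lat to ccw side"
    d=np.array([np.cos(al),np.sin(al)]);n=np.array([-d[1],d[0]]);P=BOLT+r*d+lat*n
    y=-np.array([*n,0]);zz=np.array([0,0,-1.]);return [*P,z],Ro.from_matrix(np.c_[np.cross(y,zz),y,zz]).as_rotvec()
E
python3 - <<'E'
from h import *
bot.set_gripper(0.0)
bot.line_to([.38,.36,.23],max_speed=.25)
bot.goto(*pose(A0,.063,-.052,.19))
bot.line_to(pose(A0,.063,-.052,.121)[0],max_speed=.1)
f0=np.array(bot.current_contact_force());print(f0)
n=np.array([-np.sin(A0),np.cos(A0),0])
for lat in(-.040,-.034,-.028,-.022,-.016,-.012):
    bot.line_to(pose(A0,.063,lat,.121)[0],max_speed=.03);print(lat,(np.array(bot.current_contact_force())-f0).round(2),bot.current_ee_pos().round(4) if hasattr(bot.current_ee_pos(),'round') else bot.current_ee_pos())
print(bot.current_clock())
w=bot.read_camera("wrist")["pixels"];t=bot.read_camera("top")["pixels"];s=bot.read_camera("scene")["pixels"]
cv2.imwrite("pics/f1.png",np.hstack([cv2.resize(t[140:240,80:200],(400,333)),cv2.resize(s[170:270,350:470],(400,333))]))
E
```

```text
[-0.10291292 -0.0793217   1.00972506]
-0.04 [ 0.24  0.05 -0.94] [0.5639 0.2936 0.1211]
-0.034 [ 0.6  -0.31 -0.19] [0.5601 0.2888 0.121 ]
-0.028 [ 0.67 -0.45 -0.31] [0.5565 0.2841 0.1211]
-0.022 [ 0.64  0.19 -0.83] [0.5528 0.279  0.1209]
-0.016 [-0.28  0.74 -1.28] [0.5492 0.2743 0.121 ]
-0.012 [-0.02  0.39 -0.92] [0.5469 0.2712 0.121 ]
6.65
```

View pics/f1.png

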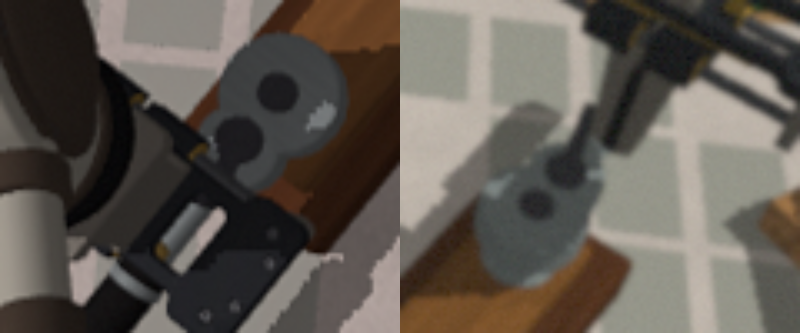

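The scene crop shows the fingertip against the tab, which is now at about (407,204), a bit past the middle. I'll keep pushing until the stop is felt.

```bash
python3 - <<'E'
from h import *
n=np.array([-np.sin(A0),np.cos(A0),0]);f0=np.array([-.1,-.08,1.])
F=[]
for lat in np.arange(-.010,.0055,.0015):
    bot.line_to(pose(A0,.063,lat,.121)[0],max_speed=.03)
    f=np.mean([bot.current_contact_force() for _ in range(5)],0)-f0;print(round(lat,4),f.round(2),round(f@n,2))
    F.append(f@n)
    if F[-1]<-2.8:break
print(bot.current_clock())
bot.line_to(pose(A0,.063,lat-.02,.121)[0],max_speed=.1)
bot.line_to(pose(A0,.063,lat-.035,.2)[0],max_speed=.2)
bot.goto(*pose(A0,.155,-.06,.20))
t=bot.read_camera("top")["pixels"];s=bot.read_camera("scene")["pixels"]
cv2.imwrite("pics/f2.png",np.hstack([cv2.resize(t[140:240,80:200],(400,333)),cv2.resize(s[170:270,350:470],(400,333))]))
print(bot.current_clock())
E
```

```text
-0.01 [ 1.26 -0.49 -1.27] -0.37
-0.0085 [ 1.23  0.01 -1.69] -0.76
-0.007 [ 1.06  0.6  -0.7 ] -1.12
-0.0055 [ 3.65  1.48 -1.  ] -3.39
7.8
9.2667
```

View pics/f2.png

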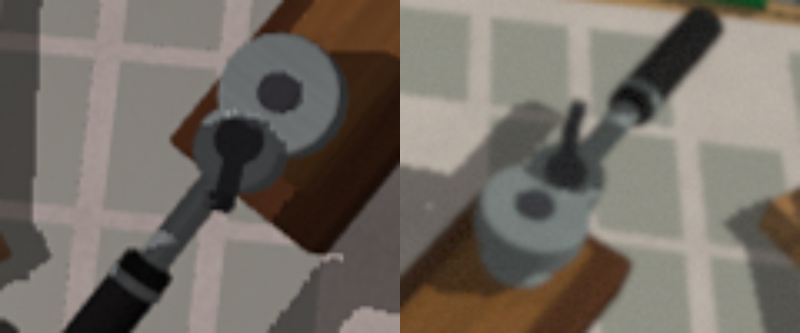

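The lever is on the loosening side: the tab is at scene (404,202), where the model predicts (403.6,201.3). The handle hasn't moved. Now I'll push the grip.

```bash
python3 - <<'E'
from h import *
f0=np.array([-.1,-.08,1.])
p,r=pose(A0,.155,-.055,.080);bot.line_to(p,r,max_speed=.15)
bot.line_to(pose(A0,.155,-.032,.080)[0],max_speed=.05)
for al in np.arange(A0,A0+1.101,.1):
    p,r=pose(al,.155,-.0285,.080);bot.line_to(p,r,max_speed=.06)
    n=np.array([-np.sin(al),np.cos(al),0]);f=np.array(bot.current_contact_force())-f0;print(round(al-A0,2),f.round(1),round(f@n,1),round(bot.current_clock(),1))
bot.hold(.3)
bot.line_to(pose(al,.155,-.06,.080)[0],max_speed=.1)
p,r=pose(al,.155,-.08,.25);bot.line_to(p,max_speed=.2)
bot.goto(*pose(A0,.2,-.08,.25))
a=bot.read_camera("top");t=a["pixels"];s=bot.read_camera("scene")["pixels"]
p=t[150:300,100:240];cv2.imwrite("pics/f3.png",np.hstack([cv2.resize(t[100:300,60:300],(400,333)),cv2.resize(s[130:270,310:478],(400,333))]))
print(bot.current_clock(),[proj(a,[*(BOLT+.155*np.array([np.cos(x),np.sin(x)])),.1]).round(1) for x in A0+np.array([.95,1.05,1.15])])
E
```

```text
0.0 [-0.2  0.4 -1. ] -0.2 11.1
0.1 [-0.5  0.8 -1.1] -0.4 11.5
0.2 [ 1.   0.4 -0.9] -0.8 11.9
0.3 [ 0.6  0.7 -0.8] -0.8 12.3
0.4 [-0.4  0.6 -1.8] -0.5 12.7
0.5 [-0.4  0.5 -0.5] -0.5 13.2
0.6 [ 1.3  0.1 -0.6] -0.2 13.6
0.7 [ 0.5  0.5 -1.4] -0.4 14.0
0.8 [ 0.2  0.2 -0.4] -0.1 14.4
0.9 [ 0.8  0.3 -1.1] -0.1 14.8
1.0 [ 0.9  0.4 -1.5] -0.1 15.2
1.1 [ 0.2  0.5 -0.5] -0.4 15.7
18.775 [array([190.3, 258.2]), array([199.2, 255.1]), array([207.8, 251.2])]
```

View pics/f3.png

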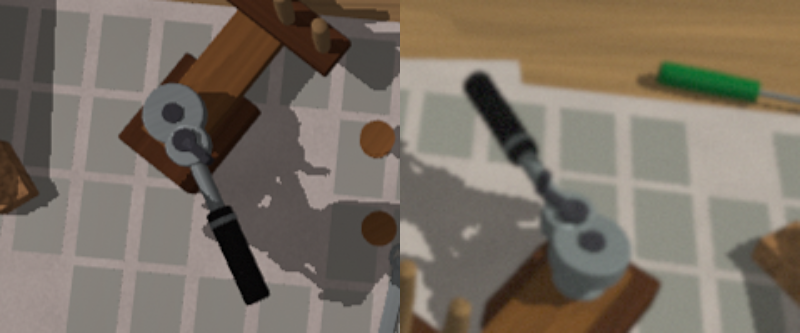

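The handle swung about 1.1 rad: the grip is at top (203,253), and the model gives (207.8,251.2) at 1.15 and (199.2,255.1) at 1.05. I'll take a close look at the lever and bolt before handing in.

```bash
python3 - <<'E'
from h import *
a=bot.read_camera("top");s=bot.read_camera("scene");al=A0+1.1
t=a["pixels"];s0=cv2.imread("pics/scene0.png")
for x in(-.45,.45):
    P=BOLT+.03*np.array([np.cos(al),np.sin(al)])+.032*np.array([np.cos(al+x),np.sin(al+x)]);print(x,proj(a,[*P,.136]),proj(s,[*P,.136]))
cv2.imwrite("pics/f4.png",np.hstack([cv2.resize(t[140:230,130:220],(400,400),interpolation=2),cv2.resize(s["pixels"][180:260,340:420],(400,400),interpolation=2)]))
E
```

```text
-0.45 [167.28766244 202.81813161] [383.60174813 198.38408884]
0.45 [183.28837859 195.4602899 ] [370.68107818 202.37964794]
```

View pics/f4.png

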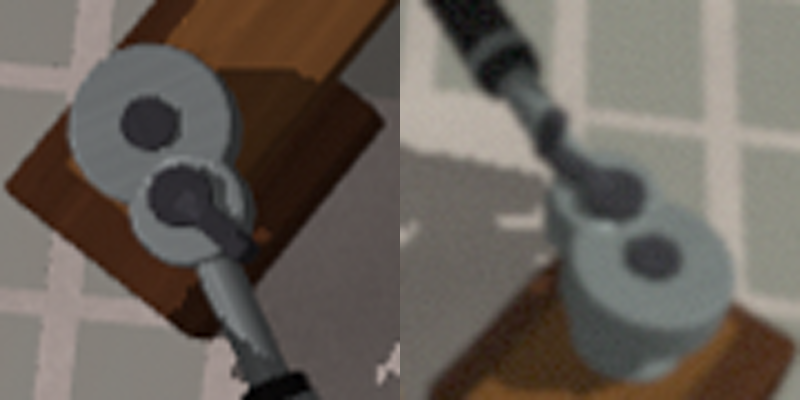

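The tab sits at top (184.4,195.8) and scene (370,204), matching the loosening-stop prediction. The handle has been swung and released, and the arm is clear.

```bash
python3 -c "
from workcell import bot
print(bot.job_done())"
```

```text
the job is handed in; nothing more can be done
None
```

I flipped the peg-rail ratchet's lever to its loosening stop, swung the handle about 1.1 rad counter-clockwise, let go, and handed the job in at about 19 s without going near the other ratchet; the cameras confirm the lever and handle, but I couldn't see the bolt turn.

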